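# Lock a specimen tray in under the dust hood

### The arm

A 7-joint arm with a two-finger parallel gripper is mounted at the origin on a cart in front of the work surface, level with it; the furniture and walls round the work are solid. World frame = base frame: x ahead of the robot, y to its left, z up, the work surface at z = 0. Lengths are in mm, angles in rad, forces in N, time in s.
With the tool pointing down it reaches from about 400 to 900 mm from the base axis. Payload 5.6 kg.
Tool frame: the origin (TCP) lies midway between the tips of the shut fingers; the grasp point (between the pads) lies 19 mm behind it; z points along the fingers, y is the line along which they close (so a half turn about z gives the same grasp; the last joint's range is limited). The gripper opens to 92 mm and grips with 3 to 60 N. Pads are 20 mm wide; open, the fingers measure 128 mm over their backs; the gripper's body (75 mm by 189 mm) begins 69 mm behind the grasp point.
Start: joints at [-1.173, 0.468, -0.012, 1.603, 0.006, 1.071, -0.056], TCP at [277.373, 587.856, 179.392] pointing down, gripper open.
Joint ranges: [-2.53, 2.53], [-0.31, 2.02], [-1.57, 1.55], [0.28, 2.44], [-1.29, 4.43], [0.15, 1.84], [-2.92, 2.92]. Speed limits (rad/s): [2.57, 2.57, 3.14, 3.14, 3.14, 3.14, 3.14].

### API

Orientations are given as a rotation vector (axis times angle).
In Python, from cell import robot, grip, kin, viewer gives the robot as it stands. Calls block until the motion is done:
- robot.movep(position, orientation): joint-space move of the TCP to a pose.
- robot.servo_line(position, feed=150, rotation=None): straight line of the TCP; rotation=None keeps the orientation; feed is the mean speed in mm/s.
- robot.goto_joints(angles): joint-space move.
- grip(opening, newtons=None): opening from 0.0 (shut) to 1.0 (fully open); newtons is the grip in N (None keeps the last); returns when the fingers have stopped.
- robot.hold(seconds).
- kin.ik(position, orientation): joint angles nearest the present ones, or None.
- robot.observe(): the state.
- viewer.read_camera(name): name is "side" or "top"; returns the picture (480x640x3 uint8, red, green, blue); there is no depth.
- viewer.camera_info(name): a dict with "camera_matrix" (3x3 intrinsics, pixels), "k1" (the pictures are not rectified: a ray, as slopes to the right and down, at radius r is drawn at 1 + k1 r^2 times it, then the intrinsics apply), "R" (3x3) and "t" (3): a world point X has camera coordinates R X + t. Camera axes: x right, y down, z forward; pixel columns grow to the right and rows downward; lengths in mm; the calibration is good to about 2 mm. A picture is of the moment at which its call begins. camera_info takes no time and is no camera call.
A pose or a line that the arm cannot do raises robot.IKError and nothing moves.
- robot.job_done(): hands the job in; it is judged then, once.
Trained networks look in the newest picture that a camera, given by its name, has taken for a name from the list of things; names that differ only in an ending like _2 or _b are one class to them, and where a whole thing is asked for, a point or a joint stands for the part that bears it (a point fixed in the world has none). Each returns a list of dicts, best first, with "confidence" (0 to 1); they miss things now and then, are a little off and sometimes report something else, mostly with a low value. They report only what shows in the picture. A call takes as long as a camera call.
- viewer.silhouettes(name, camera): "mask" (480x640 bool, what is visible of it).
- viewer.pinpoint(name, camera): "at" ([x, y, z] in mm, in the coordinates of the camera as it stood for that picture, good to about 4 mm: a listed point, or the origin of a listed thing).
The state is a dict: "t": time; "joints": joint angles; "joint_velocities": joint speeds; "joint_torque": joint torques, N m; "tcp_pos": TCP position; "tcp_rot": TCP orientation; "contact_force": force on the tool from outside, world axes, zero at the start; "wrist_torque": the same for the moment, N m; "grip_width": opening from 0.0 (shut) to 1.0 (fully open); "grip_force": force on a finger pad.
Only numpy, scipy, OpenCV 4.12 (cv2) and the standard library are available. Lean on these libraries where they do the work, as an engineer would, in place of code of your own. Each camera call takes 0.05 s, during which the arm holds its last target. There are 200 camera calls.

### The job

Lay the ironstone fragment flat in the specimen tray, and turn the knob on top of the dust hood to swing the keeper bar out of the way. Then slide the tray, low end first, between the guide rails and in under the hood until it is fully home against the end stop, and turn the knob back so that the keeper bar lies straight across behind the tray and locks it in. Leave the other things on the bench where they are.

Things in the scene. Friction and masses are not known exactly. Their poses are not given: they have to be found in the camera images.
- hood: Grey metal dust hood fixed on the bench. Origin on the bench under the middle of its opening, at the canopy's front edge; +x points in under the canopy, +y left looking in. Canopy: x 0 to 130, y -73 to 99, underside 125, top 185 mm above the bench; under its front 44 mm stands only the keeper's spindle. Duct stub on top at x 85, y -20 mm, 62 wide, 34 high.
- seat (a point): On the bench 67 mm in from the hood's front edge, midway between the rails, axes as the hood's: the tray's origin and axes match it when fully home (end stop 48 mm further in). Guide rails 18 mm high, 8 wide, inner faces 48 mm either side, run from hood x -14 to 118 mm, their tips flared out to -28 mm (mouth 108 mm wide); bare bench between.
- keeper (a joint): Angle of knob and keeper bar, one piece on a spindle at hood x 10, y 78 mm. 0 = locked: bar across the channel (hood -y). Clockwise from above increases it; 1.57 (end of travel) = free: bar points to hood -x beside the channel. Stays where left. Bar: 52 mm from the spindle, 10 wide, at heights 22 to 32 mm; it clears rails and low tray walls but catches the tray's rear board (4 mm play).
- knob_grip (a point): Middle of the black bar grip of the knob on top of the hood, 219 mm above the bench: 60 mm long, 14 mm thick, 36 mm high (its top 233 mm above the bench). Its long direction is this point's y axis, which lies along the keeper bar (the bar points to the point's -y).
- tray: Loose aluminium tray, 96 mm long (x), 88 wide (y), 0.2 kg; origin under its middle. Floor 3 mm; walls 4 thick, 14 high at the front (+x, goes in first) and sides; at the rear (-x) a board 38 high, 6 thick. A wooden handle 22 wide (y), 10 thick, 62 long rises from the rear board's middle and leans back (to -x) 40 degrees from vertical, its free end 75 mm high.
- tray_handle (a point): Gripping point on the axis of the tray's handle, 22 mm from its free end; about 75 mm behind and 59 mm above the tray's origin; axes as the tray's.
- fragment: The dark brown ironstone fragment (flat stone chip with thin uneven edges), 43 mm (x) by 68 mm (y), 14 mm thick, lying flat on the bench; origin at the middle of its underside, z up.
- jar: Bystander: brown jar with a white lid, 62 mm wide, 78 mm high, back left; origin under its middle.
- tape: Bystander: roll of masking tape lying flat, 93 mm wide, 24 mm high, on the right; origin under its middle.
- chisel: Bystander: cold chisel lying flat, 150 mm long (y), 22 mm wide, 16 mm high, at the front edge; origin under its middle.
- brush: Bystander: flat bristle brush, 202 mm long (y), 48 mm wide, 15 mm high, lying on the right; origin under its middle.
- glue: Bystander: small bottle with a yellow cap, 38 mm wide, 100 mm high, to the right of the hood; origin under its middle.
- bottle: Bystander: brown bottle with a black cap, 52 mm wide, 125 mm high, behind the hood on the right; origin under its middle.
- marker: Bystander: black felt marker lying flat, 128 mm long (y), 14 mm thick, on the right; origin under its middle.
- wedge: Bystander: small pine wedge, 57 mm long (y), 22 mm wide, 10 mm high, near the front edge; origin under its middle.

How it is judged (in metres and radians):
On the way, in this order (a step that is already met when the one before it is completed fails the run):
1. the fragment lies in the tray and the keeper is turned free (knob past 1.2 rad), in either order (x of fragment in the frame of tray between -0.036 and 0.036 m and y of fragment in the frame of tray between -0.036 and 0.036 m and z of fragment in the frame of tray between -0.004 and 0.012 m and value of joint keeper above 1.2 rad), for 0.2 s.
2. the tray, with the fragment in it, is fully home under the hood (x of tray in the frame of seat between -0.01 and 0.005 m and y of tray in the frame of seat between -0.006 and 0.006 m and height (world z) of tray below 0.006 m and angle between the x axis of tray and the x axis of hood, either way round below 0.1 rad and x of fragment in the frame of tray between -0.036 and 0.036 m and y of fragment in the frame of tray between -0.036 and 0.036 m and z of fragment in the frame of tray between -0.004 and 0.012 m), for 0.2 s.
At the end, for the whole second after the job is handed in: The tray stands on the bench under the hood within 10 mm of its fully-home place, between the rails, with the fragment lying flat in it (within 20 degrees), both at rest, and the keeper locked across behind it (knob below 0.25 rad) (all of step 2 and value of joint keeper below 0.25 rad and linear speed of each of tray, fragment below 0.02 m/s and angle between fragment's own z axis and vertical below 0.35 rad); the robot touches nothing.
It fails at once if one of the bystanders (jar, tape, chisel, brush, glue, bottle, wedge, marker) is moved more than 30 mm (distance of any of jar, tape, chisel, brush, glue, bottle, wedge, marker from where it was at the start of the episode above 0.03 m).
It also fails if it takes over 72 s, if anything falls off the work surface, if the arm or the gripper's body presses on something with over 40 N, if the wrist force passes 120 N, or if a joint passes its speed limit or range.

## Working session

There is one attempt and no reset: what is moved stays moved. The work goes in short steps, each a Python script; the robot and the scene stay as the last script left them, time stands still between calls to the robot, and variables do not carry over. Pictures are saved under pics/ and viewed, at most 10 in all, crops included, and the job is handed in when it is done.

```bash
ls; mkdir -p pics; cat > h.py <<'E'
import numpy as np, cv2
from scipy.spatial.transform import Rotation as Ro
from cell import robot, grip, kin, viewer
def w(cam,p):
    i=viewer.camera_info(cam); return np.array(i["R"]).T@(np.array(p)-np.array(i["t"]))
def ray(cam,uv,z):
    i=viewer.camera_info(cam);K=np.array(i["camera_matrix"]);k=i["k1"]
    d=np.array([(uv[0]-K[0,2])/K[0,0],(uv[1]-K[1,2])/K[1,1]]);s=d.copy()
    for _ in range(20): s=d/(1+k*(s@s))
    R=np.array(i["R"]);c=-R.T@np.array(i["t"]);v=R.T@np.array([s[0],s[1],1]);return c+v*(z-c[2])/v[2]
def proj(cam,X):
    i=viewer.camera_info(cam);K=np.array(i["camera_matrix"]);c=np.array(i["R"])@X+np.array(i["t"])
    s=c[:2]/c[2];s=s*(1+i["k1"]*(s@s));return K[:2,:2]@s+K[:2,2]
def down(yaw): # tool z down, tool y axis at angle yaw+90deg from world x
    return (Ro.from_euler('z',yaw)*Ro.from_euler('x',np.pi)).as_rotvec()
def save(cam,n):
    im=viewer.read_camera(cam);cv2.imwrite(f'pics/{n}.png',im[:,:,::-1]);return im
E
python3 - <<'E'
from h import *
for c in("top","side"):
    save(c,c+"0")
    i=viewer.camera_info(c);print(c,(-np.array(i["R"]).T@i["t"]).round(), np.array(i["R"])[2].round(2))
    for n in "hood seat knob_grip tray tray_handle fragment jar tape chisel brush glue bottle marker wedge".split():
        r=viewer.pinpoint(n,c)
        print(n,[(w(c,q["at"]).round().tolist(),round(q["confidence"],2)) for q in r[:3]])
o=robot.observe();print(o["tcp_rot"],o["t"],o["grip_width"])
E
```

```text
pics
top [ 223.   79. 1294.] [ 0.31 -0.11 -0.94]
hood [([601.0, -69.0, 2.0], 0.87)]
seat [([598.0, 147.0, 2.0], 0.26)]
knob_grip [([664.0, -21.0, 218.0], 0.83)]
tray [([597.0, 148.0, 1.0], 0.68)]
tray_handle [([574.0, 219.0, 65.0], 0.79), ([765.0, -251.0, 0.0], 0.52)]
fragment [([480.0, 108.0, -3.0], 0.57)]
jar [([598.0, 147.0, -1.0], 0.44)]
tape [([534.0, -284.0, 1.0], 0.75), ([628.0, -294.0, 0.0], 0.23)]
chisel [([455.0, -210.0, -0.0], 0.55)]
brush [([716.0, -337.0, -3.0], 0.83), ([575.0, 218.0, 63.0], 0.6)]
glue [([632.0, -292.0, -1.0], 0.68)]
bottle [([764.0, -249.0, -3.0], 0.65)]
marker [([609.0, -382.0, 2.0], 0.53)]
wedge [([457.0, -30.0, -3.0], 0.86)]
side [-154. -675.  624.] [ 0.69  0.57 -0.44]
hood [([601.0, -65.0, -2.0], 0.78), ([460.0, -213.0, 1.0], 0.37)]
seat [([647.0, -117.0, -1.0], 0.85)]
knob_grip [([668.0, -27.0, 220.0], 0.87), ([484.0, 109.0, 2.0], 0.25)]
tray [([598.0, 148.0, 0.0], 0.74), ([600.0, -62.0, -5.0], 0.65), ([667.0, -27.0, 219.0], 0.32)]
tray_handle [([581.0, 220.0, 59.0], 0.85)]
fragment [([486.0, 109.0, 0.0], 0.54)]
jar [([689.0, 250.0, -1.0], 0.73)]
tape [([539.0, -287.0, -0.0], 0.87)]
chisel [([460.0, -213.0, 0.0], 0.86), ([760.0, -251.0, 0.0], 0.3)]
brush []
glue [([636.0, -290.0, -2.0], 0.95)]
bottle [([762.0, -250.0, 1.0], 0.59), ([579.0, 219.0, 62.0], 0.59)]
marker [([612.0, -380.0, -0.0], 0.84), ([648.0, -120.0, 3.0], 0.61)]
wedge [([458.0, -25.0, -1.0], 0.67), ([636.0, -292.0, -4.0], 0.42)]
[6.86853185e-01 3.06555525e+00 8.68870004e-06] 1.5 0.9999798372351343
```

View pics/top0.png

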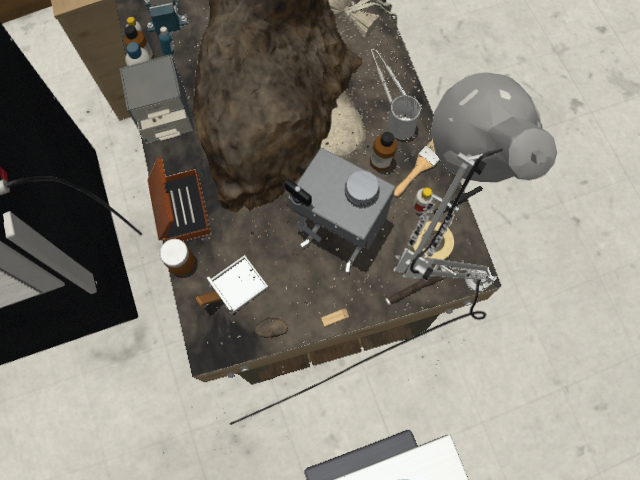

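View pics/side0.png

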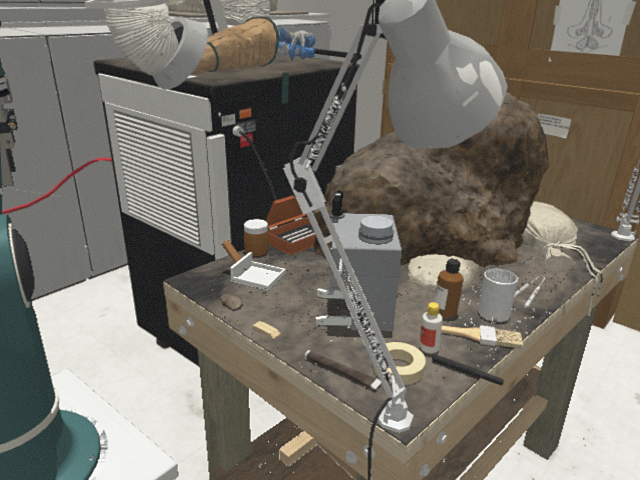

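The top view shows the tray at about (238,284) with its handle toward the left, the fragment at (271,327), the hood at (345,200) with its knob at (298,192), and the wedge at (335,317). In the side view the lamp arm stands on the right and partly hides the hood. I'll refine the poses by fitting silhouettes.

```bash
cat > fit.py <<'E'
from h import *
from scipy.optimize import minimize
def box(x0,x1,y0,y1,z0,z1): return np.array([[x,y,z] for x in(x0,x1) for y in(y0,y1) for z in(z0,z1)],float)
s,c=np.sin(np.radians(40)),np.cos(np.radians(40))
# handle: free-end centre: grip pt (-75,59)+22 along axis(-s,c)
hd=[]
for L in(22,-40):
    for d in(-5,5):
        for y in(-11,11): hd.append([-75-s*L+c*d,y,59+c*L+s*d])
TRAY=[box(-48,48,-44,44,0,14),box(-48,-42,-44,44,0,38),np.array(hd)]
a=np.linspace(0,2*np.pi,24)
FRAG=[np.array([[21.5*np.cos(t),34*np.sin(t),z] for t in a for z in(2,9)])]
HOOD=[box(0,130,-73,99,125,185),box(44,130,-73,99,0,185),np.array([[85+31*np.cos(t),-20+31*np.sin(t),z] for t in a for z in(185,219)])]
KNOB=[box(-7,7,-30,30,-18,14)]
def render(parts,p,cam,z0=0):
    m=np.zeros((480*2,640*2),np.uint8);R=Ro.from_euler('z',p[2]).as_matrix()
    for P in parts:
        uv=np.array([proj(cam,R@q+[p[0],p[1],z0]) for q in P])
        cv2.fillConvexPoly(m,cv2.convexHull((uv*2*16).astype(np.int32)),1,shift=4)
    return m>0
def fit(parts,p0,masks,z0=0):
    sc=np.array([1,1,.02])
    M={k:cv2.resize(v.astype(np.uint8),(1280,960),interpolation=cv2.INTER_NEAREST)>0 for k,v in masks.items()}
    def f(q):
        e=0
        for k,m in M.items():
            r=render(parts,q*sc,k,z0);e-=(r&m).sum()/(r|m).sum()
        return e/len(M)
    q0=np.array(p0)/sc
    b=min((minimize(f,q0+[0,0,d],method='Nelder-Mead',options=dict(initial_simplex=q0+[0,0,d]+np.array([[0,0,0],[8,0,0],[0,8,0],[0,0,6]]),xatol=.1,fatol=1e-4)) for d in(-8,0,8)),key=lambda r:r.fun)
    return b.x*sc,-b.fun
def mask(n,cam,near):
    r=viewer.silhouettes(n,cam);u=proj(cam,np.array(near,float))
    def d(q):
        yx=np.argwhere(q["mask"]);return np.hypot(*(yx.mean(0)[::-1]-u))
    r=[q for q in r if q["mask"].any() and d(q)<40]
    return r[0]["mask"] if r else None
E
cat > run1.py <<'E'
from fit import *
for n,parts,p0,z0,near in(("tray",TRAY,(597,148,-1.31),0,(590,170,15)),("hood",HOOD,(601,-67,-.85),0,(640,-110,130)),("knob_grip",KNOB,(666,-24,-.85),219,(666,-24,219)),("fragment",FRAG,(483,108,0),0,(483,108,5))):
    ms={}
    for cam in("top","side"):
        viewer.read_camera(cam);m=mask(n,cam,near)
        if m is not None: ms[cam]=m
    res=[]
    for sub in ({k:v} for k,v in ms.items()): res.append((list(sub),fit(parts,p0,sub,z0)))
    res.append(("both",fit(parts,p0,ms,z0)))
    if n in("fragment","knob_grip"): 
        for dy in (-1.,.8): res.append(("both",fit(parts,(*p0[:2],p0[2]+dy),ms,z0)))
    print(n,{k:int(v.sum()) for k,v in ms.items()});[print("  ",k,p.round(3),round(q,3)) for k,(p,q) in res]
    if n=="fragment":
        c,_=cv2.findContours(ms["top"].astype(np.uint8),0,2);c=max(c,key=len)
        W=np.array([ray("top",u[0],5)[:2] for u in c],np.float32);print(cv2.minAreaRect(W))
E
python3 run1.py
python3 - <<'E'
from h import *
# lamp elbow triangulation: top (405,268)? side (300,175)
def rr(cam,uv): a=ray(cam,uv,0);b=ray(cam,uv,500);return a,b-a
for u,v in (((405,266),(302,175)),((487,283),(395,415)),((472,160),(372,15))):
    a,d=rr("top",u);b,e=rr("side",v)
    s=np.linalg.lstsq(np.c_[d,-e],b-a,rcond=None)[0];print((a+d*s[0]).round(),(b+e*s[1]).round())
E
```

```text
[ 431. -131.  353.] [ 437. -136.  355.]
[ 407. -355.   25.] [ 410. -358.   26.]
[ 481. -215.  583.] [ 483. -218.  585.]Traceback (most recent call last):
  File "run1.py", line 8, in <module>
    for sub in ({k:v} for k,v in ms.items()): res.append((list(sub),fit(parts,p0,sub,z0)))
                                                                    ~~~^^^^^^^^^^^^^^^^^
  File "fit.py", line 30, in fit
    b=min((minimize(f,q0+[0,0,d],method='Nelder-Mead',options=dict(initial_simplex=q0+[0,0,d]+np.array([[0,0,0],[8,0,0],[0,8,0],[0,0,6]]),xatol=.1,fatol=1e-4)) for d in(-8,0,8)),key=lambda r:r.fun)
  File "fit.py", line 30, in <genexpr>
    b=min((minimize(f,q0+[0,0,d],method='Nelder-Mead',options=dict(initial_simplex=q0+[0,0,d]+np.array([[0,0,0],[8,0,0],[0,8,0],[0,0,6]]),xatol=.1,fatol=1e-4)) for d in(-8,0,8)),key=lambda r:r.fun)
           ~~~~~~~~^^^^^^^^^^^^^^^^^^^^^^^^^^^^^^^^^^^^^^^^^^^^^^^^^^^^^^^^^^^^^^^^^^^^^^^^^^^^^^^^^^^^^^^^^^^^^^^^^^^^^^^^^^^^^^^^^^^^^^^^^^^^^^^^^^^^^^^^^^^^
    res = _minimize_neldermead(fun, x0, args, callback, bounds=bounds,
                               **options)
    fxc = func(xc)
    fx = function(np.copy(x), *(wrapper_args + args))
  File "fit.py", line 27, in f
    r=render(parts,q*sc,k,z0);e-=(r&m).sum()/(r|m).sum()
  File "fit.py", line 18, in render
    uv=np.array([proj(cam,R@q+[p[0],p[1],z0]) for q in P])
                 ~~~~^^^^^^^^^^^^^^^^^^^^^^^^
  File "h.py", line 12, in proj
    i=viewer.camera_info(cam);K=np.array(i["camera_matrix"]);c=np.array(i["R"])@X+np.array(i["t"])
ValueError: time passes only in moves, steps and waits
```

```bash
sed -i 's/viewer.camera_info(cam)/INFO[cam]/; ' h.py; sed -i '3a INFO={c:viewer.camera_info(c) for c in("top","side")}' h.py; sed -i 's/i=viewer.camera_info(cam)/i=INFO[cam]/' h.py; time python3 run1.py
```

```text
tray {'top': 2058, 'side': 1446}
   ['top'] [594.524 144.737  -1.276] 0.939
   ['side'] [595.43  144.155  -1.263] 0.944
   both [594.815 144.599  -1.276] 0.938
hood {'top': 7076, 'side': 5800}
   ['top'] [597.599 -66.772  -0.873] 0.895
   ['side'] [613.062 -58.454  -0.928] 0.68
   both [600.338 -64.933  -0.896] 0.781
knob_grip {'top': 571, 'side': 321}
   ['top'] [663.395 -25.282  -1.067] 0.574
   ['side'] [655.83  -34.885  -1.008] 0.627
   both [663.648 -27.624  -1.04 ] 0.572
   both [664.179 -27.261  -1.041] 0.571
   both [663.724 -27.668  -1.042] 0.571
fragment {'top': 495, 'side': 249}
   ['top'] [ 4.79603e+02  1.09762e+02 -2.22000e-01] 0.912
   ['side'] [ 4.82986e+02  1.08976e+02 -2.50000e-01] 0.733
   both [ 4.79698e+02  1.09739e+02 -2.36000e-01] 0.82
   both [ 4.79943e+02  1.09469e+02 -2.59000e-01] 0.82
   both [ 4.79928e+02  1.09582e+02 -2.28000e-01] 0.82
((481.3901062011719, 109.95015716552734), (65.69587707519531, 40.564002990722656), 70.1261978149414)
real	0m14.920s
user	0m8.491s
sys	0m0.861s
```

```bash
python3 - <<'E'
from fit import *
im=cv2.imread('pics/top0.png')
v=np.zeros_like(im)
km=mask  # reuse
viewer.read_camera("top");m=mask("knob_grip","top",(666,-24,219))
big=cv2.resize(im[130:290,250:420],None,fx=4.5,fy=3.75*1.2,interpolation=cv2.INTER_CUBIC)[:600]
def dr(P,col):
    uv=[((proj("top",q)-[250,130])*4.5).astype(int).tolist() for q in P];cv2.polylines(big,[np.array(uv)],False,col,1)
p=(599,-66,-.873);R=Ro.from_euler('z',p[2]).as_matrix();T=lambda L:[R@np.array(q,float)+[p[0],p[1],0] for q in L]
dr(T([[0,-73,185],[130,-73,185],[130,99,185],[0,99,185],[0,-73,185]]),(0,0,255))
for y in(48,-48,56,-56):dr(T([[-14,y,18],[0,y,18]]),(0,255,0))
dr(T([[3,48,233],[3,108,233],[17,108,233],[17,48,233],[3,48,233]]),(255,255,0))
c,_=cv2.findContours(m.astype(np.uint8),0,2)
for k in c: cv2.polylines(big,[((k.reshape(-1,2)-[250,130])*4.5).astype(int)],True,(255,0,255),1)
cv2.imwrite('pics/c1.png',big);print(big.shape)
E
```

```text
(600, 765, 3)
```

View pics/c1.png

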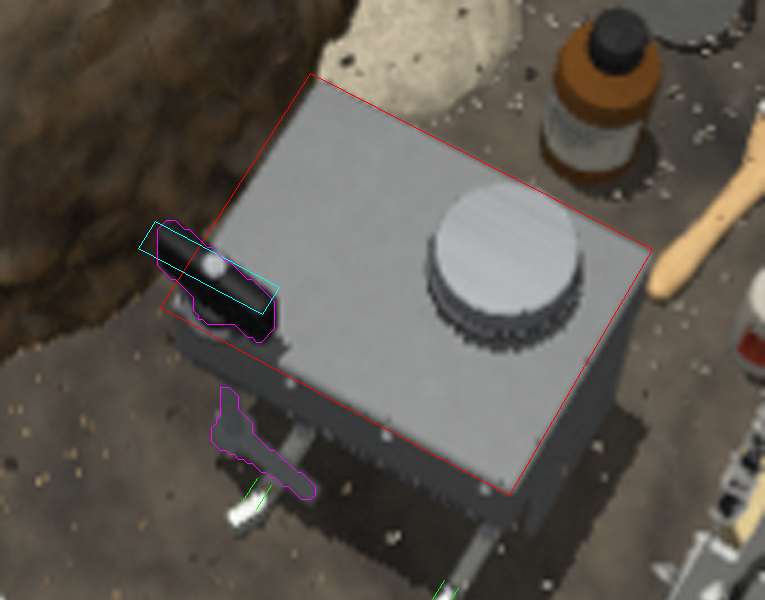

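The crop shows the hood outline fit matching the canopy well. The knob, with its white dot at crop (214,265), is turned a few degrees clockwise from locked, and the bar is visible from (236,428) to (308,490).

```bash
python3 - <<'E'
from h import *
P=lambda u,v,z: ray("top",(250+u/4.5,130+v/4.5),z)
print("dot",P(214,265,233).round(1))
a,b=P(238,430,32),P(306,488,32);d=b-a;print("bar",a.round(),b.round(),"yaw",np.arctan2(d[1],d[0])+np.pi/2)
a,b=P(158,232,233),P(270,294,233);d=b-a;print("knob edge yaw",np.arctan2(d[1],d[0])+np.pi/2, np.hypot(*d[:2]))
h=-.873;R=Ro.from_euler('z',h).as_matrix()
for o in((599,-66),(601,-67)): print("knob from hood",(R@[10,78,0]+[*o,0])[:2])
# IK checks
def chk(n,p,o):
    try:q=kin.ik(p,o)
    except Exception as e:q=e
    print(n,None if q is None else np.round(q,2))
for k in(-1.04,-.87,-2.44):
  for t in (0,np.pi): chk(f"knob {k:.2f}+{t:.1f}",[665,-25,205],down(k+t+np.pi/2))
for t in(0,np.pi): chk("frag",[481,110,5],down(-.27+np.pi/2+t))
for t in(0,np.pi): chk("frag place",[595,145,20],down(-1.276+t))
def tool(yaw,tilt,flip): # tool z = (sin t,0,-cos t) in tray frame, y=+-tray y
    r=Ro.from_euler('z',yaw)*Ro.from_euler('y',-tilt)*Ro.from_euler('x',np.pi)
    return (r*Ro.from_euler('z',flip))
for t in(40,50,30):
  for f in(0,np.pi):
    for n,xy,yaw in(("pick",(594.8-75*.29,144.6+72),-1.276),("pre",(520-48,30+57),-.873),("home",(599+R[0,0]*-8,-66+R[1,0]*-8),-.873)):
        r=tool(yaw,np.radians(t),f);z=r.apply([0,0,1]);p=np.array([*xy,60])+19*z
        chk(f"{n} tilt{t} f{f:.1f} z{z.round(2)}",p,r.as_rotvec())
E
```

```text
dot [665.7 -26.  233. ]
bar [664. -28.  32.] [625. -49.  32.] yaw -1.0824884565818214
knob edge yaw -0.8899650586983752 54.81172587114731
knob from hood [665.19358462 -23.5452081 ]
knob from hood [667.19358462 -24.5452081 ]
knob -1.04+0.0 [-0.53  0.55  0.76  1.57 -0.4   1.18 -0.73]
knob -1.04+3.1 [-0.16  0.47  0.21  1.55 -0.1   1.13  2.17]
knob -0.87+0.0 [-0.51  0.54  0.73  1.57 -0.39  1.17 -0.57]
knob -0.87+3.1 [-0.13  0.47  0.17  1.55 -0.08  1.13  2.33]
knob -2.44+0.0 [-0.79  0.84  1.34  1.59 -0.83  1.39 -1.8 ]
knob -2.44+3.1 [-0.38  0.5   0.52  1.56 -0.27  1.15  0.9 ]
frag [-0.62  0.5   0.41  2.12 -0.35  0.59 -0.24]
frag [-0.14  0.49 -0.19  2.09  0.16  0.58  2.44]
frag place [-0.05  0.63 -0.33  1.79  0.28  0.77  2.91]
frag place [-0.54  0.62  0.33  1.82 -0.28  0.75  0.24]
pick tilt40 f0.0 z[ 0.19 -0.62 -0.77] [-0.59  0.78 -0.23  1.66  0.82  1.25  2.17]
pre tilt40 f0.0 z[ 0.41 -0.49 -0.77] [-0.58  0.5  -0.19  2.27  1.18  0.87  2.07]
home tilt40 f0.0 z[ 0.41 -0.49 -0.77] [-0.3   0.53 -0.01  2.17  1.41  0.66  2.27]
pick tilt40 f3.1 z[ 0.19 -0.62 -0.77] [-1.07  0.8   0.46  1.7   0.37 
[... 455 characters left out ...]
64] [-1.14  0.9   0.48  1.65  0.44  1.12 -0.73]
pre tilt50 f3.1 z[ 0.49 -0.59 -0.64] [-1.27  0.65  0.5   2.3   1.03  0.67 -1.1 ]
home tilt50 f3.1 z[ 0.49 -0.59 -0.64] [-0.99  0.76  0.73  2.25  1.45  0.37 -1.17]
pick tilt30 f0.0 z[ 0.15 -0.48 -0.87] [-0.51  0.7  -0.24  1.71  0.72  1.11  2.28]
pre tilt30 f0.0 z[ 0.32 -0.38 -0.87] [-0.46  0.43 -0.19  2.25  1.02  0.72  2.33]
home tilt30 f0.0 z[ 0.32 -0.38 -0.87] [-0.18  0.49 -0.05  2.11  1.09  0.55  2.67]
pick tilt30 f3.1 z[ 0.15 -0.48 -0.87] [-0.99  0.72  0.43  1.74  0.27  0.93 -0.52]
pre tilt30 f3.1 z[ 0.32 -0.38 -0.87] [-1.01  0.44  0.45  2.29  0.73  0.51 -0.56]
home tilt30 f3.1 z[ 0.32 -0.38 -0.87] [-0.65  0.54  0.53  2.14  0.64  0.33 -0.11]
```

```bash
python3 - <<'E'
from h import *
g=down(-.27+np.pi/2)
robot.movep([481,110,130],g);grip(.78,25)
robot.servo_line([481,110,35],feed=200);robot.servo_line([481,110,4],feed=60)
grip(0.0,25);o=robot.observe();print(o["grip_width"]*92,o["grip_force"],o["contact_force"],o["t"])
robot.servo_line([481,110,80],feed=150);o=robot.observe();print(o["grip_width"]*92,o["grip_force"])
robot.movep([596,146,80],down(-1.276+np.pi))
o=robot.observe();print(o["grip_width"]*92,o["grip_force"],o["t"],o["joints"])
save("side","s1");save("top","t1")
E
python3 -c "
import cv2,numpy as np
a=cv2.imread('pics/s1.png')[180:330,180:340];b=cv2.imread('pics/t1.png')[220:370,160:320]
cv2.imwrite('pics/v1.png',np.hstack([cv2.resize(x,(400,375),interpolation=2) for x in(a,b)]))"
```

```text
0.7498978470925629 0.0 [0.03229957 0.12883451 0.81020958] 7.3583
0.3808487875352232 0.0
0.40620351971957086 0.0 8.575 [-0.52974931  0.53259613  0.31390067  1.79259836 -0.20911029  0.85283211
  0.1752818 ]
```

View pics/v1.png

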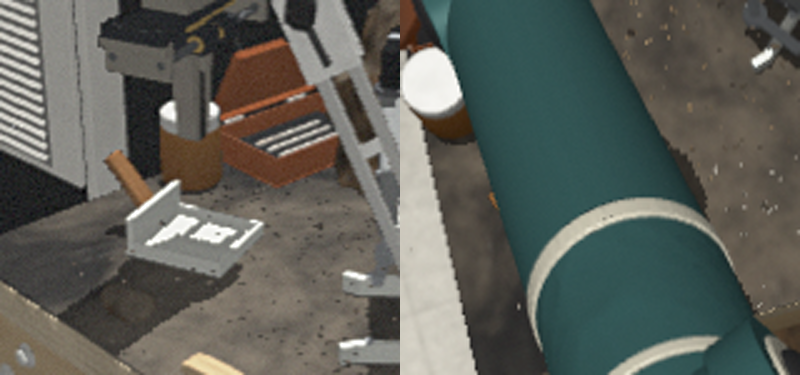

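The grip missed: the fingers are shut and empty, and the fragment is still on the bench at side pixel (232,299). Next I'll relocate it.

```bash
python3 - <<'E'
from fit import *
grip(.78,25)
robot.movep([560,300,150],down(-1.276+np.pi))
save("side","s2");save("top","t2")
for n in("fragment","tray"):
    for c in("top","side"):
        r=viewer.pinpoint(n,c);print(n,c,[(w(c,q["at"]).round().tolist(),round(q["confidence"],2)) for q in r[:2]])
ms={}
for c in("top","side"):
    m=mask("fragment",c,(483,108,5))
    if m is not None: ms[c]=m
for k,v in ms.items():print(k,v.sum(),fit(FRAG,(481,109,-.3),{k:v}))
if len(ms)>1:print(fit(FRAG,(481,109,-.3),ms))
a=cv2.imread('pics/s2.png')[270:330,200:264];b=cv2.imread('pics/t2.png')[295:355,240:304]
cv2.imwrite('pics/v2.png',np.hstack([cv2.resize(x,(400,375),interpolation=2) for x in(a,b)]))
print(robot.observe()["t"])
E
```

```text
fragment top [([482.0, 107.0, -8.0], 0.62)]
fragment side [([486.0, 109.0, 2.0], 0.79), ([464.0, -214.0, 0.0], 0.27)]
tray top [([597.0, 147.0, -0.0], 0.87), ([573.0, 220.0, 60.0], 0.55)]
tray side []
top 517 (array([ 4.81443274e+02,  1.09075063e+02, -2.15103658e-01]), np.float64(0.9444189251263206))
side 228 (array([484.89577176, 111.07287066,  -0.57885049]), np.float64(0.6893424036281179))
(array([ 4.81263940e+02,  1.08905534e+02, -2.09910376e-01]), np.float64(0.8050574712643678))
10.925
```

View pics/v2.png

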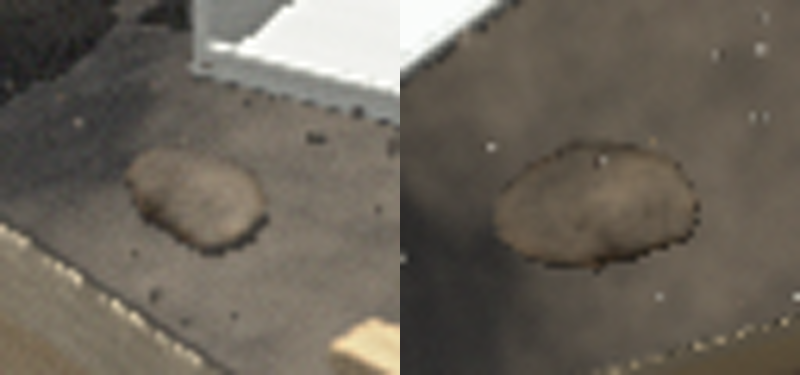

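The fragment hasn't moved. The pads rode over its thin edges, so I'll grip lower and step down until there is light contact.

```bash
python3 - <<'E'
from h import *
g=down(-.22+np.pi/2);X=[482.5,109]
robot.movep([*X,60],g)
robot.servo_line([*X,6],feed=120)
for z in(3,2,1,.5,0,-.5):
    robot.servo_line([*X,z],feed=20);o=robot.observe();f=o["contact_force"][2];print(z,o["tcp_pos"][2].round(2),round(f,1))
    if f>4:break
grip(0.0,15);o=robot.observe();print(o["grip_width"]*92,o["grip_force"],o["contact_force"],o["t"])
if o["grip_width"]*92>15:
    robot.servo_line([*X,40],feed=60);o=robot.observe();print(o["grip_width"]*92,o["grip_force"],o["t"])
E
```

```text
3 3.4 -0.4
2 2.08 -0.0
1 0.93 0.2
0.5 0.46 0.5
0 -0.04 -0.1
-0.5 -0.54 0.5
0.5763694199837258 0.0 [ 0.25159567 -0.16416276  0.17902876] 15.0667
```

```bash
python3 - <<'E'
from h import *
save("side","s3");save("top","t3")
a=cv2.imread('pics/s3.png')[210:330,170:298];b=cv2.imread('pics/t3.png')[235:355,210:338]
cv2.imwrite('pics/v3.png',np.hstack([cv2.resize(x,(400,375),interpolation=2) for x in(a,b)]))
o=robot.observe();print(o["tcp_pos"],Ro.from_rotvec(o["tcp_rot"]).as_matrix().round(3),proj("side",np.array(o["tcp_pos"])))
for c in("top","side"):
        r=viewer.pinpoint("fragment",c);print(c,[(w(c,q["at"]).round().tolist(),round(q["confidence"],2)) for q in r[:2]])
E
```

```text
[482.46036482 109.005378    -0.52227682] [[ 0.218  0.976 -0.   ]
 [ 0.976 -0.218 -0.   ]
 [-0.    -0.    -1.   ]] [231.28812963 302.15712855]
top []
side [([636.0, -290.0, 1.0], 0.55), ([484.0, 107.0, 1.0], 0.52)]
```

View pics/v3.png

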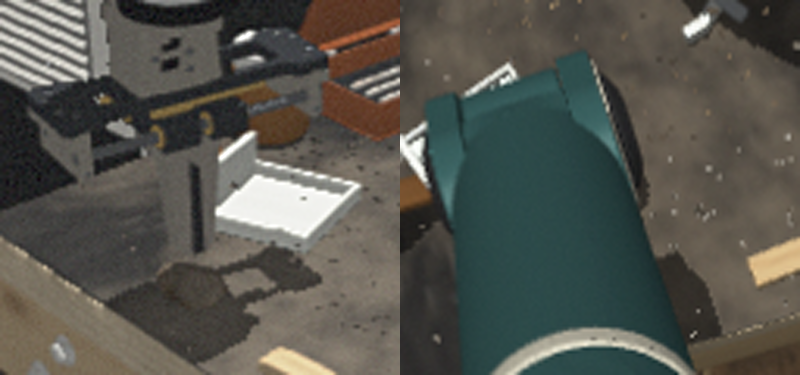

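The side view shows the fingertips at about pixel (231,290), clearly above the bench, while the reported TCP projects to (231,302). I'll measure that offset before moving again.

```bash
python3 - <<'E'
from h import *
for z in(0,5,10,15,20,25):print(z,proj("side",np.array([482.5,109,z])).round(1))
# image diff s2 vs s3 lowest finger row
a=cv2.imread('pics/s3.png')[270:312,205:262];cv2.imwrite('pics/v4.png',cv2.resize(a,(798,588),interpolation=0))
E
```

```text
0 [231.3 301.9]
5 [231.2 300. ]
10 [231.1 298. ]
15 [230.9 296. ]
20 [230.8 294. ]
25 [230.7 292. ]
```

View pics/v4.png

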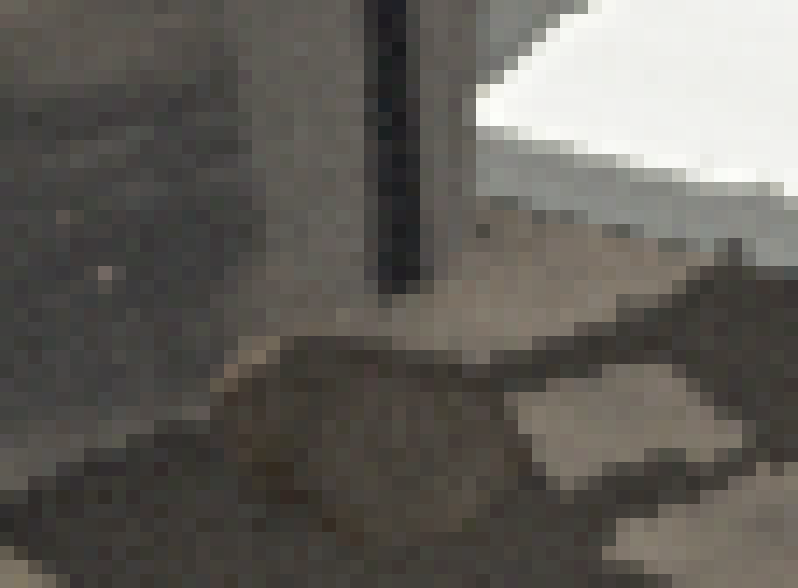

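The finger ends at about row 291, which corresponds to z≈25 mm at that xy. So either the reported TCP is about 25 mm lower than the real tips, or xy is off. A guarded descent with the gripper open will settle it.

```bash
python3 - <<'E'
from h import *
X=[482.5,109]
grip(.78,15)
z=-.5
while z>-45:
    z-=2 if z>-16 else 1
    robot.servo_line([*X,z],feed=40);o=robot.observe();f=o["contact_force"]
    if np.abs(f).max()>2:break
print(z,o["tcp_pos"].round(2),f.round(1),o["t"])
save("side","s5")
a=cv2.imread('pics/s5.png')[250:322,190:286];cv2.imwrite('pics/v5.png',cv2.resize(a,(768,576),interpolation=2))
E
```

```text
-35.5 [482.59 109.02 -34.8 ] [-3.2 -0.7  9.9] 23.1333
```

View pics/v5.png

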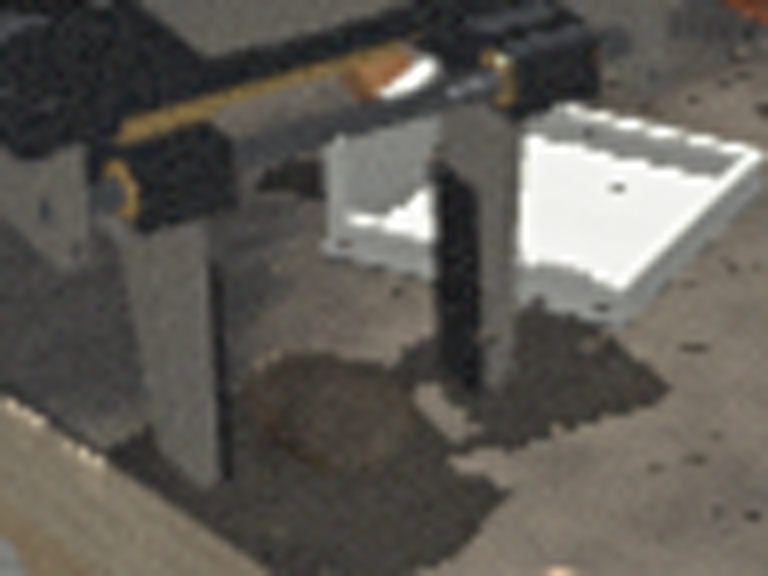

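Contact came at commanded z≈-35, so the true tips sit about 34.5 mm above the reported TCP, and the xy is right. I'll grip now and place with that correction.

```bash
cat >> h.py <<'E'
D=34.5  # true tip lies D above the reported TCP (tool down)
E
python3 - <<'E'
from h import *
X=[482.5,109]
robot.servo_line([*X,-33],feed=40)
grip(0.0,25);o=robot.observe();print(o["grip_width"]*92,o["grip_force"],o["t"])
if o["grip_width"]*92>12:
    robot.servo_line([*X,50-D],feed=150);o=robot.observe();print(o["grip_width"]*92,o["grip_force"],o["t"])
    if o["grip_width"]*92>12:
        P=[597,146]
        robot.movep([*P,50-D],down(-1.276+np.pi))
        robot.servo_line([*P,17-D],feed=100)
        grip(.78);robot.servo_line([*P,110-D],feed=250)
        o=robot.observe();print(o["t"],o["joints"].round(2))
E
```

```text
40.49136855963806 24.9998722539749 24.025
40.3162576371262 24.999870563624427 24.5
26.6833 [-0.51  0.53  0.28  1.79 -0.19  0.84  0.16]
```

```bash
python3 - <<'E'
from h import *
K=[665.8,-25]
robot.servo_line([600,130,262-D],feed=350)
viewer.read_camera("top")
robot.movep([*K,262-D],down(-1.02+np.pi/2))
grip(.6)
robot.servo_line([*K,208-D],feed=150)
grip(0.0,40);o=robot.observe();print(o["grip_width"]*92,o["contact_force"].round(1),o["wrist_torque"].round(2),o["t"])
if 10<o["grip_width"]*92<20:
    q=np.array(o["joints"]);print(q.round(2))
    for i in range(3):
        q[6]-=1.39/3;robot.goto_joints(q);o=robot.observe();print(o["contact_force"].round(1),o["wrist_torque"].round(2),o["grip_width"]*92)
    print(o["t"])
E
```

```text
13.642250763403455 [-0.5  0.7  1.7] [-0.07  0.13 -0.05] 29.8417
[-0.43  0.55  0.61  1.6  -0.34  1.1  -0.76]
[-2.7  3.   1.3] [ 0.49  0.57 -0.08] 13.814419124522399
[-1.3  4.5  2.6] [ 1.03  0.6  -0.07] 13.593451659269313
[-0.3  5.6  1.7] [ 1.21  0.33 -0.01] 13.718551042459904
31.3917
```

```bash
cat >> h.py <<'E'
T=np.radians(40)
def tool(yaw,tilt=T): return Ro.from_euler('z',yaw)*Ro.from_euler('y',-tilt)*Ro.from_euler('x',np.pi)*Ro.from_euler('z',np.pi)
def cmd(g,yaw,tilt=T,back=0): # reported TCP for a true grasp point g (tool-offset hypothesis)
    r=tool(yaw,tilt);z=r.apply([0,0,1]);return np.array(g,float)+(19+D-back)*z, r.as_rotvec()
E
python3 - <<'E'
from h import *
grip(.55)
robot.servo_line([665.8,-25,275-D],feed=300)
p,o=cmd([576,218,60],-1.276,back=70)
robot.movep(p,o)
save("side","s6");
for n in("tray_handle","tray","fragment","knob_grip"):
    r=viewer.pinpoint(n,"side");print(n,[(w("side",q["at"]).round().tolist(),round(q["confidence"],2)) for q in r[:2]])
save("top","t6")
for n in("tray_handle","tray","fragment","knob_grip"):
    r=viewer.pinpoint(n,"top");print(n,[(w("top",q["at"]).round().tolist(),round(q["confidence"],2)) for q in r[:2]])
s=robot.observe();print(s["t"],s["joints"].round(2))
z=Ro.from_rotvec(s["tcp_rot"]).apply([0,0,1]);y=Ro.from_rotvec(s["tcp_rot"]).apply([0,1,0]);t=s["tcp_pos"]
im=cv2.imread('pics/s6.png')[150:330,180:420];im=cv2.resize(im,None,fx=3.3,fy=3.3,interpolation=2)
for P,c in((t-D*z,(0,0,255)),(t+[0,0,D],(0,255,0))):
    for k in(-25,0,25):
        u=(proj("side",P+k*y)-[180,150])*3.3;cv2.circle(im,(int(u[0]),int(u[1])),3,c,1)
cv2.imwrite('pics/v6.png',im);print(im.shape)
E
```

```text
tray_handle [([579.0, 220.0, 59.0], 0.76), ([460.0, -215.0, 1.0], 0.61)]
tray [([600.0, 152.0, -1.0], 0.85)]
fragment [([598.0, 147.0, 4.0], 0.73), ([634.0, -295.0, 0.0], 0.54)]
knob_grip [([668.0, -27.0, 219.0], 0.8), ([457.0, -26.0, -1.0], 0.64)]
tray_handle [([573.0, 219.0, 64.0], 0.57)]
tray [([598.0, 150.0, 2.0], 0.74)]
fragment [([593.0, 146.0, -1.0], 0.77)]
knob_grip [([663.0, -20.0, 219.0], 0.8)]
34.2833 [-0.86  0.74  0.11  1.65  0.58  1.18 -0.81]
(594, 792, 3)
```

View pics/v6.png

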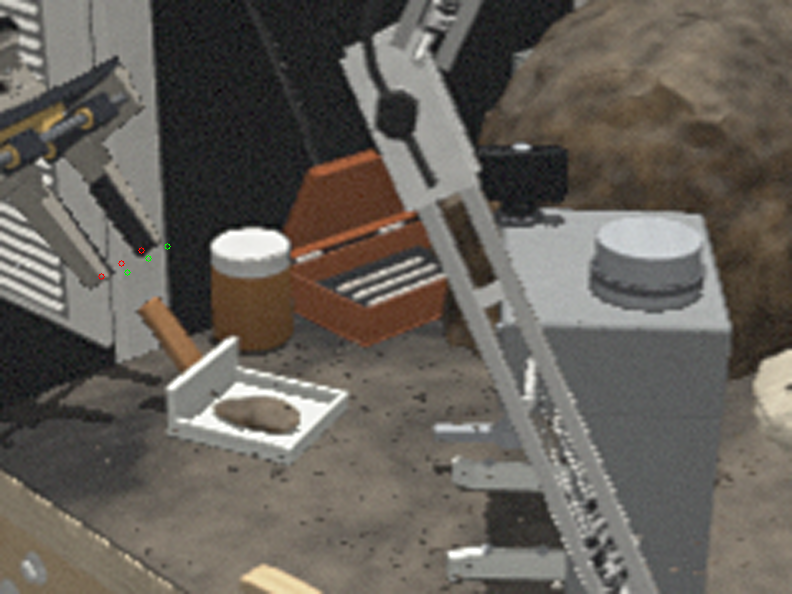

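The red (tool-offset) marks coincide with the fingertips at (100,280) and (150,250), on the handle's axis. The fragment lies in the tray, and the keeper bar points out at (440,430). Next: grip the handle and slide the tray to the rail mouth.

```bash
cat >> h.py <<'E'
HY=-.868;HO=np.array([600,-66.5,0]);HR=Ro.from_euler('z',HY)
def hood(x,y,z): return HO+HR.apply([x,y,z])
E
python3 - <<'E'
from h import *
G=np.array([576,218.5,60])
p,o=cmd(G,-1.276);robot.servo_line(p,feed=120)
s=robot.observe();print(s["contact_force"].round(1))
grip(0,45);s=robot.observe();print(s["grip_width"]*92,s["contact_force"].round(1),s["t"])
if 18<s["grip_width"]*92<26:
    p,o=cmd(G+[0,0,1.5],-1.276);robot.servo_line(p,feed=30)
    p,o=cmd(hood(-85-75,0,61.5),HY);robot.servo_line(p,feed=90,rotation=o)
    s=robot.observe();print(s["grip_width"]*92,s["contact_force"].round(1),s["wrist_torque"].round(2),s["t"],s["joints"].round(2))
    for c in("side","top"):
        save(c,c+"7")
        for n in("tray","tray_handle","fragment"):
            r=viewer.pinpoint(n,c);print(c,n,[(HR.inv().apply(w(c,q["at"])-HO).round().tolist(),round(q["confidence"],2)) for q in r[:1]])
E
```

```text
[0.3 0.1 0.5]
21.482478488735325 [-1.   1.2  3. ] 35.5583
21.570806330688303 [-0.1  0.4 -3.1] [0.86 0.78 0.01] 37.85 [-0.85  0.57  0.3   2.29  1.21  0.57 -1.03]
side tray [([-84.0, 3.0, 1.0], 0.69)]
side tray_handle [([-160.0, 4.0, 61.0], 0.6)]
side fragment [([-86.0, 1.0, 6.0], 0.73)]
top tray [([-85.0, 2.0, 2.0], 0.73)]
top tray_handle [([-159.0, -4.0, 64.0], 0.69)]
top fragment [([-85.0, -2.0, -1.0], 0.88)]
```

```bash
python3 - <<'E'
from h import *
ex=HR.apply([1,0,0]);ey=HR.apply([0,1,0])
p,o=cmd(hood(-160,0,60.2),HY);robot.servo_line(p,feed=30)
f0=robot.observe()["contact_force"]
for hx in (-45,-15,10,35,55,62,65,67,69,71):
    p,o=cmd(hood(hx-75,0,60.2),HY);robot.servo_line(p,feed=60 if hx<60 else 25)
    s=robot.observe();f=s["contact_force"];F=(f-f0)
    print(hx,"x",round(F@ex,1),"y",round(F@ey,1),"z",round(F[2],1),round(s["grip_width"]*92,1),round(s["t"],1))
    if abs(F@ex)>12 or abs(F@ey)>20: break
E
```

```text
-45 x 1.3 y -0.8 z 1.0 21.6 39.3
-15 x -0.0 y -0.4 z 1.2 21.8 40.0
10 x 1.7 y 0.5 z 2.5 21.6 40.5
35 x 1.9 y 0.7 z 2.5 21.5 41.1
55 x 1.5 y -0.2 z 1.7 21.4 41.6
62 x -1.0 y 0.9 z 3.5 21.5 42.0
65 x -0.3 y 1.1 z 4.9 22.0 42.3
67 x -1.4 y 1.2 z 4.9 21.8 42.5
69 x -11.9 y -0.4 z 14.9 21.4 42.8
71 x -23.3 y -2.8 z 25.3 21.7 43.0
```

```bash
python3 - <<'E'
from h import *
p,o=cmd(hood(68-75,0,60.2),HY);robot.servo_line(p,feed=30)
f=robot.observe()["contact_force"];print(f.round(1))
grip(.4)
p,o=cmd(hood(68-75,0,60.2),HY,back=90);robot.servo_line(p,feed=200)
for c in("side","top"):
    save(c,c+"8")
    for n in("tray","tray_handle","fragment"):
        r=viewer.pinpoint(n,c);print(c,n,[(HR.inv().apply(w(c,q["at"])-HO).round().tolist(),round(q["confidence"],2)) for q in r[:1]])
robot.servo_line(p+[0,0,170],feed=300)
K=[665.8,-25]
robot.movep([*K,275-D],down(-2.41+np.pi/2))
s=robot.observe();print(s["t"],s["joints"].round(2))
a=cv2.imread('pics/side8.png')[200:340,280:430];b=cv2.imread('pics/top8.png')[150:290,230:380]
cv2.imwrite('pics/v8.png',np.hstack([cv2.resize(x,(400,373),interpolation=2) for x in(a,b)]))
E
```

```text
[-5.8  5.6 10.4]
side tray [([66.0, 2.0, -3.0], 0.64)]
side tray_handle [([-6.0, 4.0, 57.0], 0.59)]
side fragment []
top tray [([66.0, -0.0, -1.0], 0.91)]
top tray_handle [([-8.0, -3.0, 61.0], 0.76)]
top fragment []
47.1167 [-0.47  0.5   0.66  1.53 -0.32  1.23 -2.17]
```

View pics/v8.png

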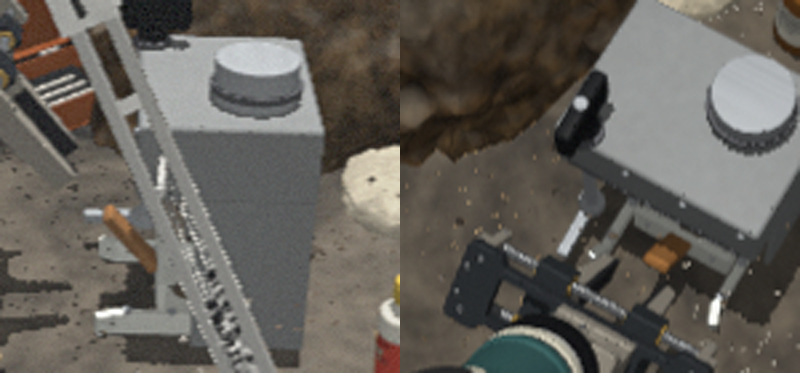

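The tray is home between the rails, with its handle at crop (665,250) in the top view, and the keeper still points out. Next, turn the knob back.

```bash
python3 - <<'E'
from h import *
K=[665.8,-25]
grip(.6);robot.servo_line([*K,208-D],feed=150)
grip(0,40);s=robot.observe();print(s["grip_width"]*92,s["contact_force"].round(1),s["t"])
if 10<s["grip_width"]*92<20:
    q=np.array(s["joints"])
    for i in range(3):
        q[6]+=1.53/3;robot.goto_joints(q);s=robot.observe();print(s["contact_force"].round(1),s["wrist_torque"].round(2),s["grip_width"]*92)
    grip(.55);robot.servo_line([*K,275-D],feed=250)
    robot.movep([560,200,280],down(-1+np.pi/2))
    for c in("side","top"):
        save(c,c+"9")
        for n in("tray","tray_handle"):
            r=viewer.pinpoint(n,c);print(c,n,[(HR.inv().apply(w(c,q["at"])-HO).round().tolist(),round(q["confidence"],2)) for q in r[:1]])
    print(robot.observe()["t"])
    a=cv2.imread('pics/side9.png')[200:340,280:430];b=cv2.imread('pics/top9.png')[150:290,230:380]
    cv2.imwrite('pics/v9.png',np.hstack([cv2.resize(x,(400,373),interpolation=2) for x in(a,b)]))
E
```

```text
13.420035906217105 [ 5.   2.2 -1. ] 48.875
[ 0.5 -0.5  0.3] [-0.12  0.17  0.1 ] 13.574853798731429
[ 0.9 -1.1 -0.8] [-0.24  0.23  0.04] 13.603353589387364
[ 0.8 -2.6 -0.4] [-0.54  0.12 -0.05] 13.75046926385503
side tray []
side tray_handle [([-5.0, 6.0, 60.0], 0.67)]
top tray [([66.0, 3.0, 1.0], 0.71)]
top tray_handle [([-6.0, -2.0, 65.0], 0.9)]
52.95
```

View pics/v9.png

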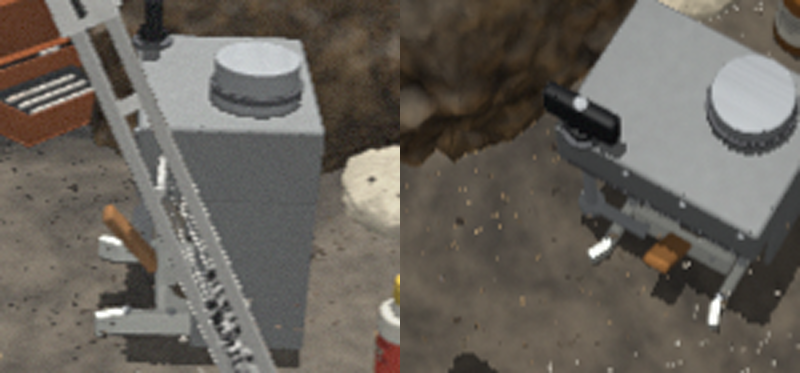

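The knob is now parallel to the hood's front edge, at crop (582,113). The bar lies across behind the tray at (620,220), and the tray is still home.

```bash
python3 -c "
from h import *
print(robot.job_done())"
```

```text
the job is handed in; nothing more can be done
None
```

I handed the job in at about 53 s of the 72 s limit: the fragment is in the tray, the tray is home under the hood and the keeper bar is locked across behind it. My last pictures show the tray home and the bar across; the fragment is hidden under the hood, so I last saw it in the tray just before the slide in.

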